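# Slide the check probe over a dry-block heater into its well

### The arm

A 6-joint arm with a two-finger parallel gripper is mounted at the origin on a cart in front of the work surface, level with it; the furniture and walls round the work are solid. World frame = base frame: x ahead of the robot, y to its left, z up, the work surface at z = 0. Lengths are in m, angles in rad, forces in N, time in s.
With the tool pointing down it reaches from about 0.3 to 0.75 m from the base axis. Payload 8.5 kg.
Tool frame: the origin (TCP) lies midway between the tips of the shut fingers; the grasp point (between the pads) lies 19 mm behind it (manip.tcp_to_grasp is the distance from the TCP to the grasp point, in m); z points along the fingers, y is the line along which they close (so a half turn about z gives the same grasp; the last joint's range is limited). The gripper opens to 85 mm and grips with 20 to 120 N. Pads are 22 mm wide; open, the fingers measure 114 mm over their backs; the gripper's body (76 mm by 85 mm) begins 54 mm behind the grasp point. The pads swing forward as they close: fully open they stand 13 mm farther back than shut.
Start: joints at [0.984, 0.381, 1.297, -0, 1.464, -0.215], TCP at [0.2, 0.512, 0.231] pointing down, gripper open.
Joint ranges: [-3.11, 3.11], [-0.89, 2.33], [0.22, 2.48], [-1.42, 4.56], [0.17, 2.85], [-2.88, 2.88]. Speed limits (rad/s): [2.39, 2.39, 3.14, 3.14, 3.14, 3.14].

### API

Orientations are given as a rotation vector (axis times angle).
In Python, from cell import status, vision, job, manip gives the robot as it stands.
- The arm moves only by the shell command python3 -m inch 'ROWS' [FORCE]. ROWS is JSON, a list of rows, each an object of numbers: "dx", "dy", "dz": the shift along the world's x, y, z in cm; "rx", "ry", "rz": the turn, a rotation vector about the world's x, y, z in degrees; "fingers": the finger opening in cm, from 0 to 8.54. A call has exactly 10 rows; each row is the pose to reach, as a shift and turn from the pose commanded when the call began; what a row does not reach only later rows make up. A row lasts 1/10 s, in which the tool goes at most 50 mm and 8.59 degrees, less where a joint would pass 70% of its speed; a pose out of reach is approached as far as the arm can. A call with a gripper value outside its range is refused whole. The fingers move at their own pace and stop on an object; FORCE is the grip in N (left out, the last holds). Time passes only in rows, so rows that repeat a pose let the fingers close, or fill a call up. It gives the time, the measured TCP pose, the force, the opening and the grip force at its end, in the units of the state.
- status.state(): the state, without advancing time (a new reading comes with each control period).
- vision.get_image(name): name is "scene" or "side" or "wrist"; returns the picture (384x512x3 uint8, blue, green, red); there is no depth.
- vision.camera_info(name): a dict with "K" (3x3 intrinsics, pixels), "eye" and "rotation" of the camera in the world. Camera axes: x right, y up, looking along -z (the intrinsics and any distortion apply to the point x, -y, -z); pixel columns grow to the right and rows downward; lengths in m; the calibration is good to about 2 mm. The wrist camera is an equidistant fisheye: a pixel r from the principal point sees the ray r / f radians off the axis. A picture is of the moment at which its call begins: read the wrist's pose just before it. camera_info takes no time and is no camera call; for the wrist camera it gives the pose at the moment of the call.
- job.finish_job(): hands the job in; it is judged then, once.
The state is a dict: "t": time; "joint_pos": joint angles; "qd": joint speeds; "tau": joint torques, N m; "tool_pos": TCP position; "eef_rot": TCP orientation; "contact_force": force on the tool from outside, world axes, zero at the start; "torque": the same for the moment, N m; "grip_width": finger opening in m; "finger_force": force on a finger pad.
Only numpy, scipy, OpenCV 4.12 (cv2) and the standard library are available. Lean on these libraries where they do the work, as an engineer would, in place of code of your own. Each camera call takes 0.05 s, during which the arm holds its last target. There are 200 camera calls.

### The job

Take the check probe with the round black handle and the wide flat collar out of its stand and set its tip down on the bare half of the heater block's top, at the engraved ring. Keeping it upright and without lifting it again, slide the tip along the metal towards the large well until it can drop, let it down until the collar lies flat on the block, and leave it standing there released. Leave the flat-bladed paddle in its own stand.

Things in the scene. Friction and masses are not known exactly. Their poses are not given: they have to be found in the camera images.
- probe_grip (a point): Centre of the check probe's round black handle (22 mm diameter, 60 mm tall), on its axis, 79 mm above the tip. Below it: flat steel collar (56 mm diameter, 5 mm thick, top face 30 mm under this point), then steel stem (14 mm diameter, 44 mm long). Loose, 0.12 kg, z up its axis; its turn about z is of no matter. It may be in either of two like stands.
- probe_tip (a point): Centre of the lower end of the probe's stem, on its axis, 79 mm below probe_grip. At the start the collar rests on a fixed round grey stand 56 mm tall (foot 72 mm diameter) and the stem is 44 mm deep in its 20 mm socket: lift straight up.
- well_mouth (a point): Mouth centre of the large well (34 mm diameter, 52 mm deep), level with the top of the fixed heater block, 60 mm above the worktop. z up; block turned up to 15 degrees. Top: bare aluminium, 48 mm to each side along x, 45 mm to its edge at -y, 115 mm at +y. Bare half: +y; the flush engraved ring (22 mm) is 60 mm away along +y. Row of 10 mm wells, too narrow for the stem, at x = +34 mm.
- paddle_grip (a point): Centre of the blade of a bystander tool: flat-bladed steel paddle, 115 mm tall (blade 6 x 34 x 50 mm, small 32 mm shoulder) standing in the other stand; this point is 90 mm above its lower end. To be left where it is.

How it is judged:
By the outcome, as a careful person would: the job done as asked, in the order asked, and still so for the second after the job is handed in, with the robot touching nothing.
It also fails if it takes over 42 s, if anything falls off the work surface, if the arm or the gripper's body presses on something with over 40 N, if the wrist force passes 120 N, or if a joint passes its speed limit or range.

## Working session

There is one attempt and no reset: what is moved stays moved. The work goes in short steps, Python scripts to look and compute and a shell command to move; the robot and the scene stay as the last step left them, time stands still between calls to the robot, and variables do not carry over. Pictures are saved under pics/ and viewed, at most 13 in all, crops included, and the job is handed in when it is done.

```bash
mkdir -p pics; ls
cat > h.py <<'E'
import numpy as np, cv2
from cell import status, vision, job, manip
def ray(name,u,v,ci=None):
    ci=ci or vision.camera_info(name);K=np.array(ci["K"]);R=np.array(ci["rotation"])
    x=(u-K[0,2])/K[0,0];y=(v-K[1,2])/K[1,1]
    if name=="wrist":
        r=np.hypot(x,y);s=np.sin(r)/r if r>1e-9 else 1
        d=np.array([x*s,-y*s,-np.cos(r)])
    else: d=np.array([x,-y,-1.])
    return np.array(ci["eye"]),R@d
def onz(name,u,v,z,ci=None):
    e,d=ray(name,u,v,ci);return e+d*(z-e[2])/d[2]
def proj(name,p,ci=None):
    ci=ci or vision.camera_info(name);K=np.array(ci["K"]);R=np.array(ci["rotation"])
    c=R.T@(np.asarray(p)-np.array(ci["eye"]));x,y,z=c[0],-c[1],-c[2]
    if name=="wrist":
        r=np.hypot(x,y);t=np.arctan2(r,z);k=t/max(r,1e-9)
        return K[0,0]*x*k+K[0,2],K[1,1]*y*k+K[1,2]
    return K[0,0]*x/z+K[0,2],K[1,1]*y/z+K[1,2]
E
python3 - <<'E'
from h import *
for n in ["scene","side","wrist"]:
    ci=vision.camera_info(n);print(n,{k:np.round(np.array(v),3).tolist() if not isinstance(v,str) else v for k,v in ci.items()})
a=vision.get_image("scene");b=vision.get_image("side");c=vision.get_image("wrist")
for n,i in zip("abc",(a,b,c)): cv2.imwrite(f"pics/{n}.png",i)
s=status.state();print(s, manip.tcp_to_grasp)
E
```

```text
pics
scene {'K': [[369.348, 0.0, 258.068], [0.0, 369.348, 189.974], [0.0, 0.0, 1.0]], 'eye': [-0.11, -0.208, 0.705], 'rotation': [0.726, -0.446, -1.069]}
side {'K': [[410.33, 0.0, 257.808], [0.0, 410.33, 193.197], [0.0, 0.0, 1.0]], 'eye': [0.318, -0.724, 0.495], 'rotation': [1.129, -0.097, -0.142]}
wrist {'K': [[297.319, 0.0, 257.007], [0.0, 297.319, 186.929], [0.0, 0.0, 1.0]], 'eye': [0.123, 0.541, 0.374], 'rotation': [-0.284, -0.192, 1.188]}
{'t': 0.15, 'joint_pos': array([ 9.83672364e-01,  3.81064471e-01,  1.29802651e+00,  1.08045015e-05,
        1.46362258e+00, -2.15277291e-01]), 'qd': array([ 0.00048788, -0.00208178, -0.00125657, -0.00074958, -0.00078776,
       -0.00082885]), 'tau': array([ 2.36682768e-03, -4.48626423e+01, -2.31343192e+01, -1.31198653e-04,
        3.85574225e-03,  1.61016629e-05]), 'tool_pos': array([0.19969795, 0.5122287 , 0.23086142]), 'eef_rot': array([-5.80655051e-01, -3.08700974e+00,  1.61409509e-03]), 'contact_force': array([-0.83021371,  0.30219338, -0.03594692]), 'torque': array([-0.0003845 , -0.02845089, -0.00360092]), 'finger_force': 0.0, 'grip_width': 0.08548668346988014} 0.0187
```

View pics/a.png

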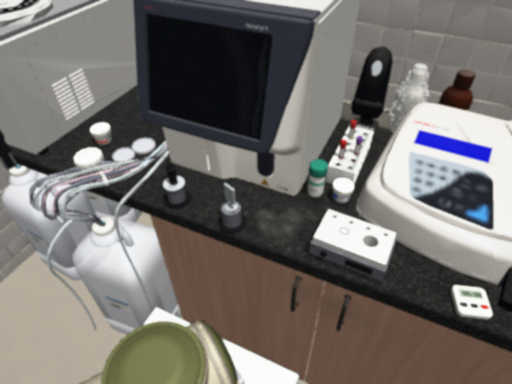

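View pics/b.png

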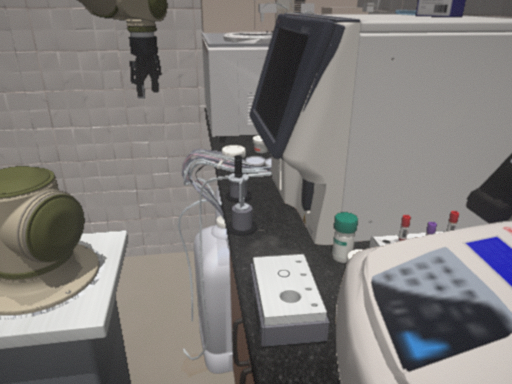

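View pics/c.png

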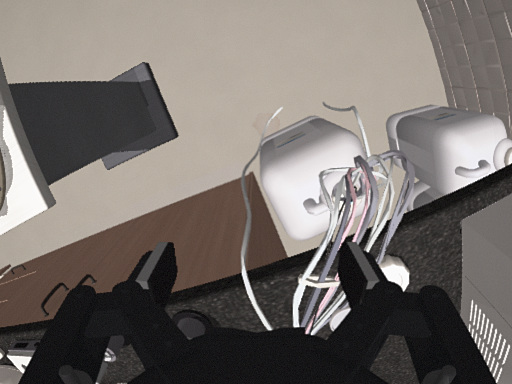

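Scene shows the probe (black handle, collar) at about (174,185), the paddle at (231,210), and the block at (352,242) with its well at (371,241) and ring at (345,231). Side shows the block with its well at (290,296) and ring at (284,273). Behind the paddle (241,215) stands the probe at about (238,185).

```bash
sed -i 's/R=np.array(ci\["rotation"\])/R=cv2.Rodrigues(np.array(ci["rotation"],float))[0]/' h.py
python3 - <<'E'
from h import *
for u,v,z in [(174,182,.061),(231,207,.06),(371,241,.06),(345,231,.06),(160,150,.0)]: print(u,v,onz("scene",u,v,z).round(3))
for u,v,z in [(290,296,.06),(284,273,.06),(238,178,.061)]: print(u,v,onz("side",u,v,z).round(3))
a=cv2.imread("pics/a.png");b=cv2.imread("pics/b.png")
A=cv2.resize(a[120:240,140:260],(480,480),interpolation=2);B=cv2.resize(a[195:285,300:410],(0,0),fx=2.9,fy=2.9,interpolation=2)
C=cv2.resize(b[245:350,240:335],(0,0),fx=2.9,fy=2.9,interpolation=2);
o=np.zeros((600,800,3),np.uint8);o[:480,:480]=A;o[:B.shape[0],481:481+B.shape[1]]=B[:,:319];o[290:290+C.shape[0],481:481+C.shape[1]]=C[:310,:]
cv2.imwrite("pics/d.png",o)
E
```

```text
174 182 [0.434 0.299 0.061]
231 207 [0.417 0.122 0.06 ]
371 241 [ 0.455 -0.208  0.06 ]
345 231 [ 0.459 -0.148  0.06 ]
160 150 [0.591 0.473 0.   ]
290 296 [ 0.459 -0.206  0.06 ]
284 273 [ 0.463 -0.144  0.06 ]
238 178 [0.433 0.291 0.061]
```

View pics/d.png

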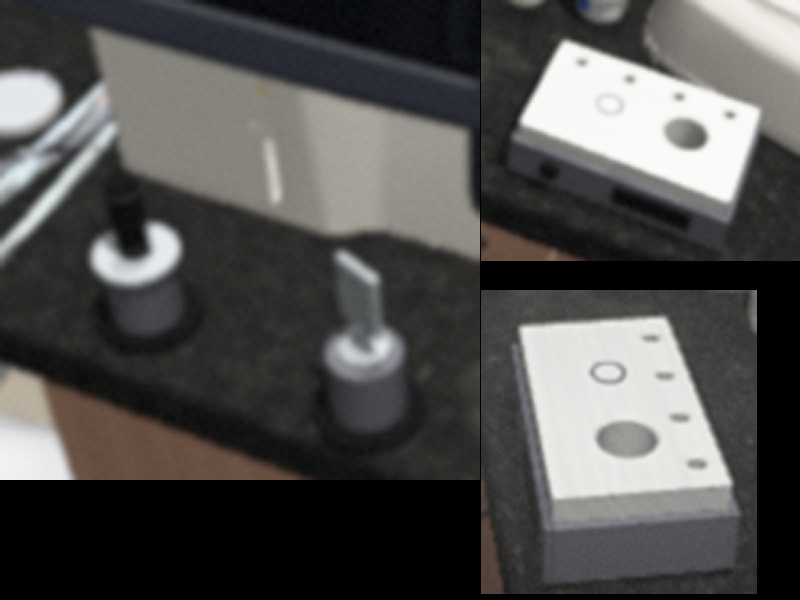

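Zoomed, the probe collar centre is at scene (174,183), well (370,241), ring (344,231); side well (290,297), ring (284,274). Both views agree. Next I check the clearances and refine the measurements.

```bash
cat >> h.py <<'E'
def tri(pa,pb):
    (e,d),(f,g)=ray("scene",*pa),ray("side",*pb)
    d=d/np.linalg.norm(d);g=g/np.linalg.norm(g)
    s,t=np.linalg.lstsq(np.c_[d,-g],f-e,rcond=None)[0];return ((e+s*d+f+t*g)/2).round(3),np.linalg.norm(e+s*d-f-t*g).round(3)
E
python3 - <<'E'
from h import *
print("mon L",tri((140,118),(255,105)),"mon R",tri((270,152),(283,153)))
print("cable end",tri((165,148),(275,166)))
print("analyzer base",[onz("scene",*p,0).round(3) for p in [(168,158),(225,180),(300,195),(365,205),(430,240)]])
print("well/ring",tri((370.3,241.2),(290.3,296.7)),tri((344.1,230.9),(283.8,273.6)))
print("block corners scene",[onz("scene",300+(x-481)/2.9,195+y/2.9,.06).round(3) for x,y in [(521,123),(565,42),(759,108),(731,205)]])
print("block corners side",[onz("side",240+(x-481)/2.9,245+(y-290)/2.9,.06).round(3) for x,y in [(519,326),(667,319),(732,486),(553,499)]])
a=cv2.imread("pics/a.png")[170:200,155:192]
m=(a.min(2)>135).astype(np.uint8)
c=max(cv2.findContours(m,0,2)[0],key=cv2.contourArea);e=cv2.fitEllipse(cv2.convexHull(c));print(e)
for z in(.061,):print(onz("scene",e[0][0]+155,e[0][1]+170,z).round(4), [onz("scene",*(np.array(p)+(155,170)),z).round(3).tolist() for p in [(e[0][0]-e[1][1]/2,e[0][1]),(e[0][0]+e[1][1]/2,e[0][1])]])
b=cv2.imread("pics/b.png")
print("paddle top",tri((226,183),(239,178)), "handle top",tri((171,164),(238,158)))
print(proj("side",(.434,.298,.061)),proj("side",(.434,.298,.121)),proj("scene",(.434,.298,.121)))
E
```

```text
mon L (array([0.487, 0.403, 0.217]), np.float64(0.035)) mon R (array([0.495, 0.054, 0.205]), np.float64(0.017))
cable end (array([0.564, 0.426, 0.038]), np.float64(0.005))
analyzer base [array([0.569, 0.426, 0.   ]), array([0.553, 0.219, 0.   ]), array([0.585, 0.003, 0.   ]), array([ 0.621, -0.166,  0.   ]), array([ 0.57 , -0.335,  0.   ])]
well/ring (array([ 0.459, -0.206,  0.057]), np.float64(0.003)) (array([ 0.461, -0.145,  0.059]), np.float64(0.003))
block corners scene [array([ 0.412, -0.09 ,  0.06 ]), array([ 0.508, -0.095,  0.06 ]), array([ 0.503, -0.252,  0.06 ]), array([ 0.404, -0.251,  0.06 ])]
block corners side [array([ 0.416, -0.088,  0.06 ]), array([ 0.513, -0.094,  0.06 ]), array([ 0.505, -0.253,  0.06 ]), array([ 0.41 , -0.248,  0.06 ])]
((18.52475929260254, 12.9303560256958), (14.59678840637207, 22.259870529174805), 78.7835464477539)
[0.4304 0.2977 0.061 ] [[0.418, 0.324, 0.061], [0.442, 0.271, 0.061]]
paddle top (array([0.419, 0.131, 0.131]), np.float64(0.004)) handle top (array([0.436, 0.298, 0.118]), np.float64(0.004))
(np.float64(238.0186253592794), np.float64(177.04649670202696)) (np.float64(237.68266351661302), np.float64(156.1957726155853)) (np.float64(170.16524772498371), np.float64(164.20868504189573))
```

```bash
python3 -m inch '[{"dx":1.2,"dy":-2.1,"rx":-0.65,"ry":-3.46,"rz":2.07},{"dx":2.4,"dy":-4.3,"rx":-1.3,"ry":-6.92,"rz":4.14},{"dx":3.6,"dy":-6.4,"rx":-1.95,"ry":-10.38,"rz":6.21},{"dx":4.8,"dy":-8.6,"rx":-2.6,"ry":-13.84,"rz":8.28},{"dx":6,"dy":-10.7,"rx":-3.25,"ry":-17.3,"rz":10.35},{"dx":7.2,"dy":-12.8,"rx":-3.9,"ry":-20.76,"rz":12.42},{"dx":8.4,"dy":-15,"rx":-4.55,"ry":-24.22,"rz":14.5},{"dx":9.6,"dy":-17.1,"rx":-5.2,"ry":-27.7,"rz":16.6},{"dx":10.8,"dy":-19.3,"rx":-5.85,"ry":-31.1,"rz":18.6},{"dx":12,"dy":-21.4,"rx":-6.5,"ry":-34.6,"rz":20.7}]'
python3 - <<'E'
from h import *
s=status.state();R=cv2.Rodrigues(s["eef_rot"])[0];print(s["tool_pos"],s["joint_pos"].round(2));print(R.round(3))
ci=vision.camera_info("wrist");c=vision.get_image("wrist");cv2.imwrite("pics/e.png",c)
print([np.round(proj("wrist",p,ci),1) for p in [(.433,.298,.061),(.433,.298,.121)]])
cv2.imwrite("pics/f.png",vision.get_image("scene"))
E
```

```text
[0.19969795 0.5122287  0.23086142] [ 0.98  0.38  1.3   0.    1.46 -0.22]
[[-0.932  0.363 -0.001]
 [ 0.363  0.932 -0.001]
 [ 0.    -0.001 -1.   ]]
[array([185.8, 349. ]), array([178.7, 378.1])]validation failed for argument at $[0]...
```

View pics/e.png

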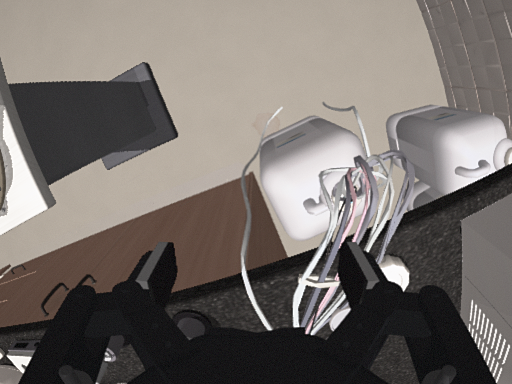

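The call was refused, so the arm hasn't moved and the picture is unchanged. Each row probably needs every key, so I'll give them all.

```bash
python3 -m inch '[{"dx":1.2,"dy":-2.1,"dz":0,"rx":-0.65,"ry":-3.46,"rz":2.07,"fingers":8.5},{"dx":2.4,"dy":-4.3,"dz":0,"rx":-1.3,"ry":-6.92,"rz":4.14,"fingers":8.5},{"dx":3.6,"dy":-6.4,"dz":0,"rx":-1.95,"ry":-10.38,"rz":6.21,"fingers":8.5},{"dx":4.8,"dy":-8.6,"dz":0,"rx":-2.6,"ry":-13.84,"rz":8.28,"fingers":8.5},{"dx":6,"dy":-10.7,"dz":0,"rx":-3.25,"ry":-17.3,"rz":10.35,"fingers":8.5},{"dx":7.2,"dy":-12.8,"dz":0,"rx":-3.9,"ry":-20.76,"rz":12.42,"fingers":8.5},{"dx":8.4,"dy":-15,"dz":0,"rx":-4.55,"ry":-24.22,"rz":14.5,"fingers":8.5},{"dx":9.6,"dy":-17.1,"dz":0,"rx":-5.2,"ry":-27.7,"rz":16.6,"fingers":8.5},{"dx":10.8,"dy":-19.3,"dz":0,"rx":-5.85,"ry":-31.1,"rz":18.6,"fingers":8.5},{"dx":12,"dy":-21.4,"dz":0,"rx":-6.5,"ry":-34.6,"rz":20.7,"fingers":8.5}]'
cat > look.py <<'E'
import sys
from h import *
s=status.state();R=cv2.Rodrigues(s["eef_rot"])[0];print(s["tool_pos"].round(4),s["joint_pos"].round(2),s["contact_force"].round(1),s["grip_width"],s["t"]);print(R.round(3))
if len(sys.argv)>1:
    cam=sys.argv[2];ci=vision.camera_info(cam);cv2.imwrite(f"pics/{sys.argv[1]}.png",vision.get_image(cam))
    for a in sys.argv[3:]: print(a,np.round(proj(cam,eval(a),ci),1))
E
python3 look.py g wrist '(.433,.298,.061)' '(.433,.298,.121)'
```

```text
t: 1.25
tool_pos: [0.32, 0.2977, 0.2315]
eef_rot: [-0.004, 2.528, 0.0]
contact_force: [0.5, -0.2, -0.9]
grip_width: 0.0851
finger_force: 0.0
[0.32   0.2977 0.2315] [ 0.7   0.06  1.88 -0.55  0.78 -0.56] [ 0.5 -0.2 -0.9] 0.08506022131900709 1.25
[[-0.818 -0.003  0.576]
 [-0.003  1.     0.001]
 [-0.576 -0.001 -0.818]]
(.433,.298,.061) [258.  154.9]
(.433,.298,.121) [258.1 196.3]
```

View pics/g.png

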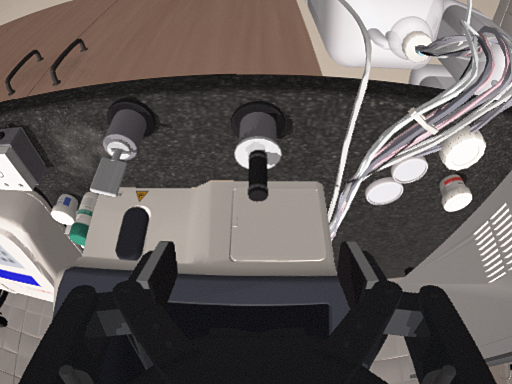

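The wrist view shows the probe's handle top at (258,193) and collar at (258,153), as predicted. A cable at about (350,150) is close on the +y side, so I narrow the fingers before going in.

```bash
python3 -m inch '[{"dx":0,"dy":0,"dz":0,"rx":0,"ry":0,"rz":0,"fingers":5},{"dx":1,"dy":0,"dz":-1,"rx":0,"ry":0,"rz":0,"fingers":5},{"dx":2.5,"dy":0,"dz":-3,"rx":0,"ry":0,"rz":0,"fingers":5},{"dx":4,"dy":0,"dz":-5,"rx":0,"ry":0,"rz":0,"fingers":5},{"dx":5.6,"dy":0,"dz":-7,"rx":0,"ry":0,"rz":0,"fingers":5},{"dx":7.3,"dy":0,"dz":-9,"rx":0,"ry":0,"rz":0,"fingers":5},{"dx":9,"dy":0,"dz":-11,"rx":0,"ry":0,"rz":0,"fingers":5},{"dx":10.5,"dy":0,"dz":-13,"rx":0,"ry":0,"rz":0,"fingers":5},{"dx":11.7,"dy":0,"dz":-14.5,"rx":0,"ry":0,"rz":0,"fingers":5},{"dx":12.4,"dy":0,"dz":-15.2,"rx":0,"ry":0,"rz":0,"fingers":5}]' && python3 look.py i wrist '(.433,.298,.061)' '(.433,.298,.121)'
```

```text
t: 2.3
tool_pos: [0.4447, 0.2989, 0.078]
eef_rot: [-0.001, 2.532, -0.001]
contact_force: [-0.1, 0.1, 0.0]
grip_width: 0.0502
finger_force: 0.0
[0.4447 0.2989 0.078 ] [ 0.51  0.45  1.92 -0.93  0.36 -0.25] [-0.1  0.1  0. ] 0.05017064918404684 2.3
[[-0.82  -0.     0.573]
 [-0.001  1.    -0.   ]
 [-0.573 -0.001 -0.82 ]]
(.433,.298,.061) [257.1 207.7]
(.433,.298,.121) [256.9 317.7]
```

View pics/i.png

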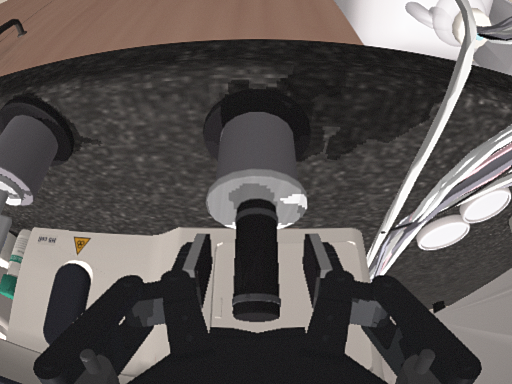

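The handle is centred between the pads (about x=257 px), so I grip it.

```bash
python3 -m inch '[{"dx":0,"dy":0,"dz":0,"rx":0,"ry":0,"rz":0,"fingers":3},{"dx":0,"dy":0,"dz":0,"rx":0,"ry":0,"rz":0,"fingers":1.5},{"dx":0,"dy":0,"dz":0,"rx":0,"ry":0,"rz":0,"fingers":1.5},{"dx":0,"dy":0,"dz":0,"rx":0,"ry":0,"rz":0,"fingers":1.5},{"dx":0,"dy":0,"dz":0,"rx":0,"ry":0,"rz":0,"fingers":1.5},{"dx":0,"dy":0,"dz":0,"rx":0,"ry":0,"rz":0,"fingers":1.5},{"dx":0,"dy":0,"dz":0.3,"rx":0,"ry":0,"rz":0,"fingers":1.5},{"dx":0,"dy":0,"dz":0.8,"rx":0,"ry":0,"rz":0,"fingers":1.5},{"dx":0,"dy":0,"dz":1.4,"rx":0,"ry":0,"rz":0,"fingers":1.5},{"dx":0,"dy":0,"dz":2,"rx":0,"ry":0,"rz":0,"fingers":1.5}]' 70
```

```text
t: 3.35
tool_pos: [0.4436, 0.2983, 0.0996]
eef_rot: [-0.002, 2.531, -0.0]
contact_force: [-0.1, 0.3, -1.5]
grip_width: 0.0201
finger_force: 68.3
```

```bash
python3 -m inch '[{"dx":0,"dy":0,"dz":1.5,"rx":0,"ry":0,"rz":0,"fingers":1.5},{"dx":0,"dy":0,"dz":3,"rx":0,"ry":0,"rz":0,"fingers":1.5},{"dx":0,"dy":0,"dz":4.5,"rx":0,"ry":0,"rz":0,"fingers":1.5},{"dx":-1,"dy":0,"dz":5.5,"rx":0,"ry":0,"rz":0,"fingers":1.5},{"dx":-3,"dy":0,"dz":6.5,"rx":0,"ry":0,"rz":0,"fingers":1.5},{"dx":-5,"dy":0,"dz":7.5,"rx":0,"ry":0,"rz":0,"fingers":1.5},{"dx":-7,"dy":0,"dz":8.5,"rx":0,"ry":0,"rz":0,"fingers":1.5},{"dx":-9,"dy":0,"dz":9,"rx":0,"ry":0,"rz":0,"fingers":1.5},{"dx":-10.5,"dy":0,"dz":9,"rx":0,"ry":0,"rz":0,"fingers":1.5},{"dx":-11,"dy":0,"dz":9,"rx":0,"ry":0,"rz":0,"fingers":1.5}]'; python3 look.py j wrist
```

```text
t: 4.35
tool_pos: [0.3319, 0.2981, 0.1893]
eef_rot: [-0.003, 2.531, 0.0]
contact_force: [0.0, -0.4, -0.7]
grip_width: 0.0202
finger_force: 68.4
[0.3319 0.2981 0.1893] [ 0.67  0.14  1.94 -0.63  0.66 -0.47] [ 0.  -0.4 -0.7] 0.020180229833982523 4.35
[[-0.819 -0.002  0.573]
 [-0.002  1.     0.001]
 [-0.573 -0.001 -0.819]]
```

View pics/j.png

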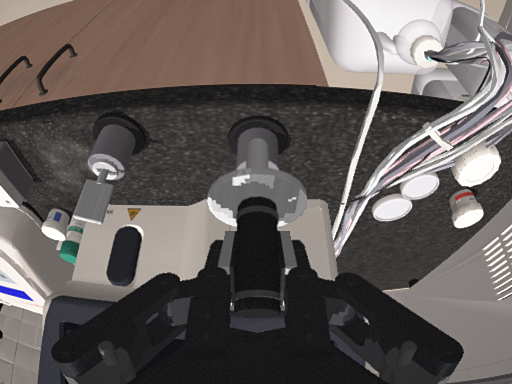

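```bash
python3 -m inch '[{"dx":0,"dy":-1,"dz":0.7,"rx":0,"ry":0,"rz":0,"fingers":1.5},{"dx":0.2,"dy":-3,"dz":1.4,"rx":0,"ry":0,"rz":0,"fingers":1.5},{"dx":0.5,"dy":-5.5,"dz":2.1,"rx":0,"ry":0,"rz":0,"fingers":1.5},{"dx":1,"dy":-8,"dz":2.7,"rx":0,"ry":0,"rz":0,"fingers":1.5},{"dx":1.5,"dy":-10.5,"dz":2.7,"rx":0,"ry":0,"rz":0,"fingers":1.5},{"dx":2,"dy":-13,"dz":2.7,"rx":0,"ry":0,"rz":0,"fingers":1.5},{"dx":2.6,"dy":-15.5,"dz":2.7,"rx":0,"ry":0,"rz":0,"fingers":1.5},{"dx":3.3,"dy":-18,"dz":2.7,"rx":0,"ry":0,"rz":0,"fingers":1.5},{"dx":4,"dy":-20.5,"dz":2.7,"rx":0,"ry":0,"rz":0,"fingers":1.5},{"dx":4.8,"dy":-23,"dz":2.7,"rx":0,"ry":0,"rz":0,"fingers":1.5}]'; python3 look.py
```

```text
t: 5.4
tool_pos: [0.3821, 0.0671, 0.2164]
eef_rot: [-0.001, 2.53, -0.0]
contact_force: [-0.2, -0.2, -1.2]
grip_width: 0.0204
finger_force: 68.5
[0.3821 0.0671 0.2164] [-0.22 -0.12  2.11  0.24  0.57 -1.96] [-0.2 -0.2 -1.2] 0.020429145132748214 5.4
[[-0.819 -0.001  0.574]
 [-0.001  1.    -0.   ]
 [-0.574 -0.001 -0.819]]
```

```bash
python3 -m inch '[{"dx":0,"dy":-1.5,"dz":0,"rx":0,"ry":0,"rz":-2.5,"fingers":1.5},{"dx":0.2,"dy":-4,"dz":0,"rx":0,"ry":0,"rz":-5,"fingers":1.5},{"dx":0.8,"dy":-6.5,"dz":0,"rx":0,"ry":0,"rz":-7.5,"fingers":1.5},{"dx":1.8,"dy":-9,"dz":0,"rx":0,"ry":0,"rz":-10,"fingers":1.5},{"dx":3,"dy":-11.5,"dz":0,"rx":0,"ry":0,"rz":-12.5,"fingers":1.5},{"dx":4.4,"dy":-14,"dz":0,"rx":0,"ry":0,"rz":-15,"fingers":1.5},{"dx":5.8,"dy":-16.5,"dz":-0.5,"rx":0,"ry":0,"rz":-17.5,"fingers":1.5},{"dx":7.2,"dy":-19,"dz":-2,"rx":0,"ry":0,"rz":-20,"fingers":1.5},{"dx":8.2,"dy":-21,"dz":-3.5,"rx":0,"ry":0,"rz":-22.5,"fingers":1.5},{"dx":8.9,"dy":-21.7,"dz":-5,"rx":0,"ry":0,"rz":-25,"fingers":1.5}]'; python3 look.py k side '(.461,-.1455,.06)' '(.461,-.1455,.1)' '(.458,-.206,.06)'; python3 look.py l scene '(.461,-.1455,.06)' '(.461,-.1455,.1)'
python3 - <<'E'
import cv2,numpy as np
a=cv2.imread("pics/k.png")[180:350,220:350];b=cv2.imread("pics/l.png")[130:290,290:410]
o=np.zeros((510,790,3),np.uint8);A=cv2.resize(a,(390,510));B=cv2.resize(b,(360,480));o[:,:390]=A;o[:480,400:760]=B;cv2.imwrite("pics/m.png",o)
E
```

```text
t: 6.4
tool_pos: [0.4716, -0.151, 0.1656]
eef_rot: [0.553, 2.479, -0.175]
contact_force: [0.5, -0.1, -1.6]
grip_width: 0.0204
finger_force: 68.6
[ 0.4716 -0.151   0.1656] [-0.6   0.18  1.99  0.25  0.38 -1.93] [ 0.5 -0.1 -1.6] 0.020362303640257647 6.4
[[-0.741  0.425  0.519]
 [ 0.348  0.905 -0.244]
 [-0.574 -0.001 -0.819]]
(.461,-.1455,.06) [283.2 273.6]
(.461,-.1455,.1) [283.9 254.5]
(.458,-.206,.06) [289.4 295.9]
[ 0.4714 -0.1505  0.1634] [-0.6   0.18  1.99  0.24  0.38 -1.93] [-0.8  0.1 -3. ] 0.020363112211757642 6.45
[[-0.742  0.427  0.517]
 [ 0.35   0.904 -0.244]
 [-0.571  0.    -0.821]]
(.461,-.1455,.06) [344.2 230. ]
(.461,-.1455,.1) [346.9 218.1]
```

View pics/m.png

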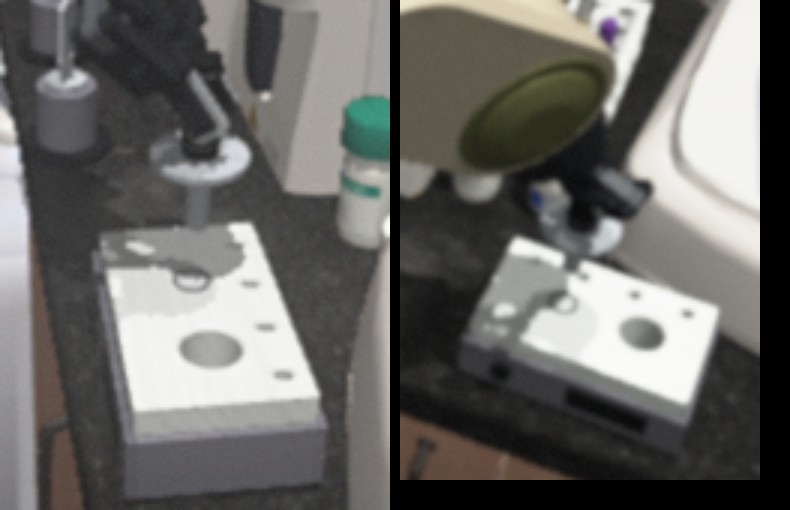

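Side crop: the stem tip is at about (286,254) full-frame and the ring at (284,273). Scene: the tip is at (347,219) and the ring at (345.5,230.7).

Run:
```python
from h import *
print("tip",tri((347.3,218.8),(286,254.5)),"collar top ctr",tri((290+580/3-400/3,130+232/3),(220+200/3,180+160/3)),"ring",tri((345.7,230.7),(284,273.3)))
```

```text
tip (array([ 0.463, -0.146,  0.098]), np.float64(0.004)) collar top ctr (array([ 0.462, -0.146,  0.139]), np.float64(0.007)) ring (array([ 0.461, -0.149,  0.062]), np.float64(0.003))
```

```bash
python3 -m inch '[{"dx":-0.1,"dy":-0.1,"dz":-0.5,"rx":0,"ry":0,"rz":0,"fingers":1.5},{"dx":-0.2,"dy":-0.1,"dz":-1.1,"rx":0,"ry":0,"rz":0,"fingers":1.5},{"dx":-0.2,"dy":-0.1,"dz":-1.7,"rx":0,"ry":0,"rz":0,"fingers":1.5},{"dx":-0.2,"dy":-0.1,"dz":-2.2,"rx":0,"ry":0,"rz":0,"fingers":1.5},{"dx":-0.2,"dy":-0.1,"dz":-2.6,"rx":0,"ry":0,"rz":0,"fingers":1.5},{"dx":-0.2,"dy":-0.1,"dz":-2.9,"rx":0,"ry":0,"rz":0,"fingers":1.5},{"dx":-0.2,"dy":-0.1,"dz":-3.1,"rx":0,"ry":0,"rz":0,"fingers":1.5},{"dx":-0.2,"dy":-0.1,"dz":-3.2,"rx":0,"ry":0,"rz":0,"fingers":1.5},{"dx":-0.2,"dy":-0.1,"dz":-3.3,"rx":0,"ry":0,"rz":0,"fingers":1.5},{"dx":-0.2,"dy":-0.1,"dz":-3.3,"rx":0,"ry":0,"rz":0,"fingers":1.5}]'; python3 look.py
```

```text
t: 7.5
tool_pos: [0.4688, -0.1496, 0.1333]
eef_rot: [0.548, 2.48, -0.173]
contact_force: [0.4, -0.3, -0.2]
grip_width: 0.0208
finger_force: 68.6
[ 0.4688 -0.1496  0.1333] [-0.6   0.24  2.04  0.36  0.27 -2.06] [ 0.4 -0.3 -0.2] 0.020843030449290288 7.5
[[-0.743  0.422  0.52 ]
 [ 0.345  0.907 -0.242]
 [-0.574 -0.    -0.819]]
```

Joint 5 is nearing its lower limit as I descend. Before touching down I raise the tool a little, yaw about the probe's axis to a better wrist posture, then come down again.

```bash
python3 -m inch '[{"dx":0,"dy":0,"dz":2,"rx":0,"ry":0,"rz":0,"fingers":1.5},{"dx":0,"dy":0,"dz":4,"rx":0,"ry":0,"rz":-2,"fingers":1.5},{"dx":-0.08,"dy":-0.05,"dz":4,"rx":0,"ry":0,"rz":-7,"fingers":1.5},{"dx":-0.15,"dy":-0.1,"dz":4,"rx":0,"ry":0,"rz":-12,"fingers":1.5},{"dx":-0.25,"dy":-0.2,"dz":4,"rx":0,"ry":0,"rz":-18,"fingers":1.5},{"dx":-0.35,"dy":-0.3,"dz":4,"rx":0,"ry":0,"rz":-24,"fingers":1.5},{"dx":-0.42,"dy":-0.4,"dz":4,"rx":0,"ry":0,"rz":-30,"fingers":1.5},{"dx":-0.5,"dy":-0.48,"dz":4,"rx":0,"ry":0,"rz":-36,"fingers":1.5},{"dx":-0.54,"dy":-0.53,"dz":4,"rx":0,"ry":0,"rz":-40,"fingers":1.5},{"dx":-0.54,"dy":-0.53,"dz":4,"rx":0,"ry":0,"rz":-40,"fingers":1.5}]'; python3 look.py
```

```text
t: 8.5
tool_pos: [0.4645, -0.1544, 0.1734]
eef_rot: [1.39, 2.186, -0.438]
contact_force: [0.0, -0.4, 0.0]
grip_width: 0.0202
finger_force: 68.5
[ 0.4645 -0.1544  0.1734] [-0.35  0.25  1.85 -0.68  0.7  -0.33] [ 0.  -0.4  0. ] 0.02018712751645037 8.5
[[-0.347  0.906  0.244]
 [ 0.742  0.424 -0.52 ]
 [-0.574  0.    -0.819]]
```

```bash
python3 -m inch '[{"dx":0,"dy":0,"dz":-0.8,"rx":0,"ry":0,"rz":0,"fingers":1.5},{"dx":0,"dy":0,"dz":-1.6,"rx":0,"ry":0,"rz":0,"fingers":1.5},{"dx":0,"dy":0,"dz":-2.4,"rx":0,"ry":0,"rz":0,"fingers":1.5},{"dx":0,"dy":0,"dz":-3.1,"rx":0,"ry":0,"rz":0,"fingers":1.5},{"dx":0,"dy":0,"dz":-3.6,"rx":0,"ry":0,"rz":0,"fingers":1.5},{"dx":0,"dy":0,"dz":-3.9,"rx":0,"ry":0,"rz":0,"fingers":1.5},{"dx":0,"dy":0,"dz":-4.1,"rx":0,"ry":0,"rz":0,"fingers":1.5},{"dx":0,"dy":0,"dz":-4.2,"rx":0,"ry":0,"rz":0,"fingers":1.5},{"dx":0,"dy":0,"dz":-4.2,"rx":0,"ry":0,"rz":0,"fingers":1.5},{"dx":0,"dy":0,"dz":-4.2,"rx":0,"ry":0,"rz":0,"fingers":1.5}]'; python3 look.py n side '(.461,-.147,.06)';python3 look.py o scene '(.461,-.147,.06)'
python3 - <<'E'
import cv2,numpy as np
a=cv2.imread("pics/n.png")[180:350,220:350];b=cv2.imread("pics/o.png")[130:290,290:410]
o=np.zeros((510,790,3),np.uint8);A=cv2.resize(a,(390,510));B=cv2.resize(b,(360,480));o[:,:390]=A;o[:480,400:760]=B;cv2.imwrite("pics/p.png",o)
E
```

```text
t: 9.5
tool_pos: [0.4635, -0.1549, 0.1315]
eef_rot: [1.391, 2.186, -0.439]
contact_force: [1.1, 0.2, -0.4]
grip_width: 0.02
finger_force: 68.5
[ 0.4635 -0.1549  0.1315] [-0.35  0.32  1.91 -0.8   0.6  -0.19] [ 1.1  0.2 -0.4] 0.020009949026046185 9.5
[[-0.347  0.906  0.243]
 [ 0.742  0.424 -0.52 ]
 [-0.574  0.    -0.819]]
(.461,-.147,.06) [283.3 274.1]
[ 0.4635 -0.1549  0.1315] [-0.35  0.32  1.91 -0.8   0.6  -0.19] [ 0.1 -0.4 -1.7] 0.0204985733793247 9.55
[[-0.347  0.906  0.243]
 [ 0.742  0.424 -0.52 ]
 [-0.574  0.    -0.819]]
(.461,-.147,.06) [344.8 230.2]
```

View pics/p.png

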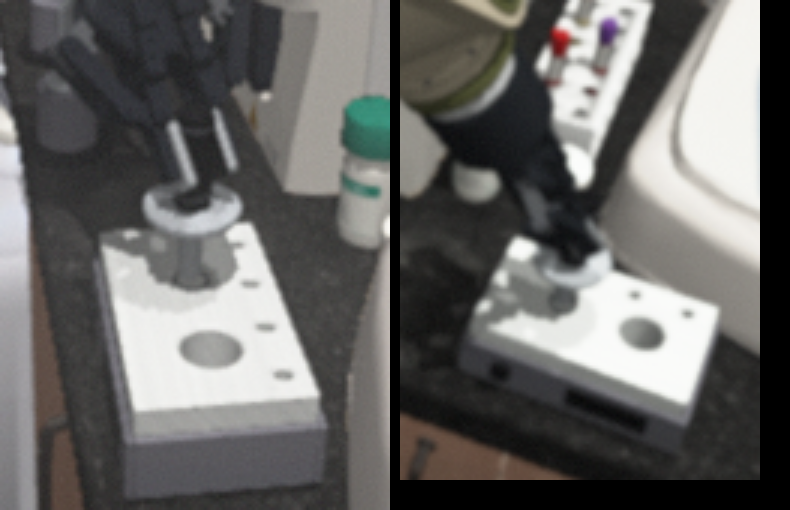

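The tip is over the ring in both views (side about (284,274), scene about (345,230)) and a few mm above the metal. Now a slow touch-down.

```bash
python3 -m inch '[{"dx":0,"dy":0,"dz":-0.1,"rx":0,"ry":0,"rz":0,"fingers":1.5},{"dx":0,"dy":0,"dz":-0.2,"rx":0,"ry":0,"rz":0,"fingers":1.5},{"dx":0,"dy":0,"dz":-0.28,"rx":0,"ry":0,"rz":0,"fingers":1.5},{"dx":0,"dy":0,"dz":-0.35,"rx":0,"ry":0,"rz":0,"fingers":1.5},{"dx":0,"dy":0,"dz":-0.4,"rx":0,"ry":0,"rz":0,"fingers":1.5},{"dx":0,"dy":0,"dz":-0.45,"rx":0,"ry":0,"rz":0,"fingers":1.5},{"dx":0,"dy":0,"dz":-0.5,"rx":0,"ry":0,"rz":0,"fingers":1.5},{"dx":0,"dy":0,"dz":-0.52,"rx":0,"ry":0,"rz":0,"fingers":1.5},{"dx":0,"dy":0,"dz":-0.55,"rx":0,"ry":0,"rz":0,"fingers":1.5},{"dx":0,"dy":0,"dz":-0.55,"rx":0,"ry":0,"rz":0,"fingers":1.5}]'
```

```text
t: 10.6
tool_pos: [0.464, -0.1555, 0.128]
eef_rot: [1.389, 2.183, -0.44]
contact_force: [-6.4, 3.7, 19.4]
grip_width: 0.0205
finger_force: 70.4
```

```bash
python3 -m inch '[{"dx":0,"dy":0,"dz":0.05,"rx":0,"ry":0,"rz":0,"fingers":1.5},{"dx":0,"dy":0,"dz":0.1,"rx":0,"ry":0,"rz":0,"fingers":1.5},{"dx":0,"dy":-0.2,"dz":0.1,"rx":0,"ry":0,"rz":0,"fingers":1.5},{"dx":0,"dy":-0.5,"dz":0.1,"rx":0,"ry":0,"rz":0,"fingers":1.5},{"dx":0,"dy":-0.9,"dz":0.1,"rx":0,"ry":0,"rz":0,"fingers":1.5},{"dx":-0.05,"dy":-1.3,"dz":0.1,"rx":0,"ry":0,"rz":0,"fingers":1.5},{"dx":-0.05,"dy":-1.7,"dz":0.1,"rx":0,"ry":0,"rz":0,"fingers":1.5},{"dx":-0.1,"dy":-2.1,"dz":0.1,"rx":0,"ry":0,"rz":0,"fingers":1.5},{"dx":-0.1,"dy":-2.4,"dz":0.1,"rx":0,"ry":0,"rz":0,"fingers":1.5},{"dx":-0.1,"dy":-2.5,"dz":0.1,"rx":0,"ry":0,"rz":0,"fingers":1.5}]' && python3 look.py q side
```

```text
t: 11.6
tool_pos: [0.4636, -0.1798, 0.1281]
eef_rot: [1.39, 2.183, -0.436]
contact_force: [-0.1, 7.1, 11.1]
grip_width: 0.0205
finger_force: 69.3
[ 0.4636 -0.1798  0.1281] [-0.41  0.33  1.91 -0.8   0.56 -0.23] [-0.1  7.1 11.1] 0.020498061254731123 11.6
[[-0.345  0.905  0.247]
 [ 0.741  0.425 -0.52 ]
 [-0.576  0.004 -0.818]]
```

```bash
python3 -m inch '[{"dx":0,"dy":-0.4,"dz":0,"rx":0,"ry":0,"rz":0,"fingers":1.5},{"dx":0,"dy":-0.8,"dz":0,"rx":0,"ry":0,"rz":0,"fingers":1.5},{"dx":-0.05,"dy":-1.2,"dz":0,"rx":0,"ry":0,"rz":0,"fingers":1.5},{"dx":-0.05,"dy":-1.6,"dz":0,"rx":0,"ry":0,"rz":0,"fingers":1.5},{"dx":-0.1,"dy":-2,"dz":0,"rx":0,"ry":0,"rz":0,"fingers":1.5},{"dx":-0.1,"dy":-2.4,"dz":0,"rx":0,"ry":0,"rz":0,"fingers":1.5},{"dx":-0.15,"dy":-2.8,"dz":0,"rx":0,"ry":0,"rz":0,"fingers":1.5},{"dx":-0.15,"dy":-3.2,"dz":0,"rx":0,"ry":0,"rz":0,"fingers":1.5},{"dx":-0.15,"dy":-3.4,"dz":0,"rx":0,"ry":0,"rz":0,"fingers":1.5},{"dx":-0.15,"dy":-3.4,"dz":0,"rx":0,"ry":0,"rz":0,"fingers":1.5}]' && python3 look.py r side '(.458,-.206,.06)';python3 look.py s scene '(.458,-.206,.06)'
python3 - <<'E'
import cv2,numpy as np
a=cv2.imread("pics/r.png")[180:350,220:350];b=cv2.imread("pics/s.png")[130:290,290:410]
o=np.zeros((510,790,3),np.uint8);A=cv2.resize(a,(390,510));B=cv2.resize(b,(360,480));o[:,:390]=A;o[:480,400:760]=B;cv2.imwrite("pics/t.png",o)
E
```

```text
t: 12.65
tool_pos: [0.4608, -0.2142, 0.1266]
eef_rot: [1.392, 2.187, -0.439]
contact_force: [-1.1, -0.4, -0.6]
grip_width: 0.0203
finger_force: 68.7
[ 0.4608 -0.2142  0.1266] [-0.49  0.34  1.9  -0.77  0.52 -0.32] [-1.1 -0.4 -0.6] 0.02031830280994124 12.65
[[-0.347  0.906  0.242]
 [ 0.742  0.423 -0.52 ]
 [-0.573 -0.001 -0.819]]
(.458,-.206,.06) [289.4 295.9]
[ 0.4608 -0.214   0.1266] [-0.49  0.34  1.9  -0.77  0.52 -0.32] [-0.2 -1.3 -1.4] 0.020505603406466195 12.7
[[-0.347  0.906  0.242]
 [ 0.742  0.423 -0.52 ]
 [-0.573 -0.    -0.819]]
(.458,-.206,.06) [370.6 239.8]
```

View pics/t.png

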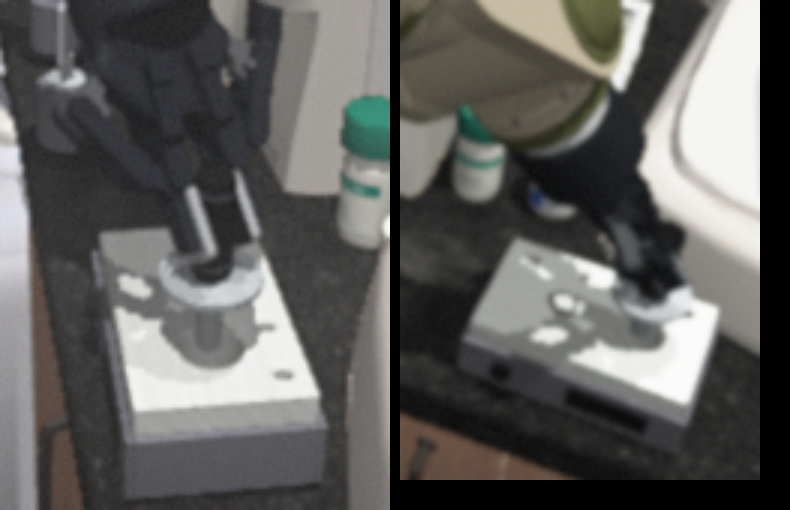

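The contact force is gone and the tip sits in the middle of the well mouth (side about (289,296)), so it is free to drop. Now I lower it.

```bash
python3 -m inch '[{"dx":0,"dy":0,"dz":-0.4,"rx":0,"ry":0,"rz":0,"fingers":1.5},{"dx":0,"dy":0,"dz":-0.9,"rx":0,"ry":0,"rz":0,"fingers":1.5},{"dx":0,"dy":0,"dz":-1.5,"rx":0,"ry":0,"rz":0,"fingers":1.5},{"dx":0,"dy":0,"dz":-2.1,"rx":0,"ry":0,"rz":0,"fingers":1.5},{"dx":0,"dy":0,"dz":-2.7,"rx":0,"ry":0,"rz":0,"fingers":1.5},{"dx":0,"dy":0,"dz":-3.2,"rx":0,"ry":0,"rz":0,"fingers":1.5},{"dx":0,"dy":0,"dz":-3.6,"rx":0,"ry":0,"rz":0,"fingers":1.5},{"dx":0,"dy":0,"dz":-3.9,"rx":0,"ry":0,"rz":0,"fingers":1.5},{"dx":0,"dy":0,"dz":-4,"rx":0,"ry":0,"rz":0,"fingers":1.5},{"dx":0,"dy":0,"dz":-4.1,"rx":0,"ry":0,"rz":0,"fingers":1.5}]' && python3 look.py
```

```text
t: 13.75
tool_pos: [0.461, -0.2139, 0.0858]
eef_rot: [1.391, 2.187, -0.439]
contact_force: [0.2, 0.6, -1.8]
grip_width: 0.0204
finger_force: 68.7
[ 0.461  -0.2139  0.0858] [-0.49  0.42  1.95 -0.96  0.43 -0.1 ] [ 0.2  0.6 -1.8] 0.02039892024798287 13.75
[[-0.347  0.906  0.243]
 [ 0.742  0.424 -0.52 ]
 [-0.574 -0.    -0.819]]
```

```bash
python3 -m inch '[{"dx":0,"dy":0,"dz":-0.05,"rx":0,"ry":0,"rz":0,"fingers":1.5},{"dx":0,"dy":0,"dz":-0.1,"rx":0,"ry":0,"rz":0,"fingers":1.5},{"dx":0,"dy":0,"dz":-0.15,"rx":0,"ry":0,"rz":0,"fingers":1.5},{"dx":0,"dy":0,"dz":-0.2,"rx":0,"ry":0,"rz":0,"fingers":1.5},{"dx":0,"dy":0,"dz":-0.25,"rx":0,"ry":0,"rz":0,"fingers":1.5},{"dx":0,"dy":0,"dz":-0.3,"rx":0,"ry":0,"rz":0,"fingers":1.5},{"dx":0,"dy":0,"dz":-0.3,"rx":0,"ry":0,"rz":0,"fingers":1.5},{"dx":0,"dy":0,"dz":-0.3,"rx":0,"ry":0,"rz":0,"fingers":1.5},{"dx":0,"dy":0,"dz":-0.3,"rx":0,"ry":0,"rz":0,"fingers":1.5},{"dx":0,"dy":0,"dz":-0.3,"rx":0,"ry":0,"rz":0,"fingers":1.5}]' && python3 look.py
```

```text
t: 14.75
tool_pos: [0.461, -0.214, 0.0841]
eef_rot: [1.39, 2.185, -0.44]
contact_force: [-5.2, 5.1, 14.7]
grip_width: 0.0203
finger_force: 70.4
[ 0.461  -0.214   0.0841] [-0.49  0.42  1.96 -0.98  0.43 -0.09] [-5.2  5.1 14.7] 0.020332224044521965 14.75
[[-0.346  0.906  0.244]
 [ 0.741  0.424 -0.521]
 [-0.576  0.    -0.818]]
```

The collar is seated: contact came at the expected height. I release and back out along the tool axis.

```bash
python3 -m inch '[{"dx":0,"dy":0,"dz":0.12,"rx":0,"ry":0,"rz":0,"fingers":1.5},{"dx":0,"dy":0,"dz":0.12,"rx":0,"ry":0,"rz":0,"fingers":2.5},{"dx":0,"dy":0,"dz":0.12,"rx":0,"ry":0,"rz":0,"fingers":3.5},{"dx":0,"dy":0,"dz":0.12,"rx":0,"ry":0,"rz":0,"fingers":5},{"dx":0,"dy":0,"dz":0.12,"rx":0,"ry":0,"rz":0,"fingers":5},{"dx":0,"dy":0,"dz":0.12,"rx":0,"ry":0,"rz":0,"fingers":5},{"dx":0,"dy":0,"dz":0.12,"rx":0,"ry":0,"rz":0,"fingers":5},{"dx":0,"dy":0,"dz":0.12,"rx":0,"ry":0,"rz":0,"fingers":5},{"dx":0,"dy":0,"dz":0.12,"rx":0,"ry":0,"rz":0,"fingers":5},{"dx":0,"dy":0,"dz":0.12,"rx":0,"ry":0,"rz":0,"fingers":5}]' && python3 -m inch '[{"dx":-0.1,"dy":0.2,"dz":0.3,"rx":0,"ry":0,"rz":0,"fingers":5},{"dx":-0.3,"dy":0.6,"dz":1,"rx":0,"ry":0,"rz":0,"fingers":5},{"dx":-0.6,"dy":1.3,"dz":2,"rx":0,"ry":0,"rz":0,"fingers":5},{"dx":-1,"dy":2.1,"dz":3.3,"rx":0,"ry":0,"rz":0,"fingers":5},{"dx":-1.4,"dy":2.9,"dz":4.6,"rx":0,"ry":0,"rz":0,"fingers":5},{"dx":-1.8,"dy":3.8,"dz":6,"rx":0,"ry":0,"rz":0,"fingers":5},{"dx":-2.2,"dy":4.7,"dz":7.4,"rx":0,"ry":0,"rz":0,"fingers":5},{"dx":-2.6,"dy":5.6,"dz":8.8,"rx":0,"ry":0,"rz":0,"fingers":5},{"dx":-2.9,"dy":6.2,"dz":9.8,"rx":0,"ry":0,"rz":0,"fingers":5},{"dx":-2.9,"dy":6.2,"dz":9.8,"rx":0,"ry":0,"rz":0,"fingers":5}]' ; python3 look.py u side;python3 look.py v scene
python3 - <<'E'
import cv2,numpy as np
a=cv2.imread("pics/u.png")[180:350,220:350];b=cv2.imread("pics/v.png")[130:290,290:410]
o=np.zeros((510,790,3),np.uint8);A=cv2.resize(a,(390,510));B=cv2.resize(b,(360,480));o[:,:390]=A;o[:480,400:760]=B;cv2.imwrite("pics/w.png",o)
E
```

```text
t: 15.75
tool_pos: [0.4609, -0.2139, 0.084]
eef_rot: [1.391, 2.187, -0.439]
contact_force: [-0.3, -0.1, -0.0]
grip_width: 0.0501
finger_force: 0.0
t: 16.75
tool_pos: [0.432, -0.1513, 0.1833]
eef_rot: [1.389, 2.185, -0.438]
contact_force: [-0.5, 0.6, 0.0]
grip_width: 0.05
finger_force: 0.0
[ 0.432  -0.1513  0.1833] [-0.37  0.18  1.91 -0.67  0.69 -0.36] [-0.5  0.6  0. ] 0.05000587615813451 16.75
[[-0.347  0.905  0.245]
 [ 0.741  0.425 -0.52 ]
 [-0.575  0.002 -0.818]]
[ 0.432  -0.1516  0.1825] [-0.37  0.18  1.91 -0.67  0.69 -0.36] [ 0.2  0.4 -1. ] 0.050098068275751736 16.8
[[-0.347  0.906  0.244]
 [ 0.741  0.424 -0.52 ]
 [-0.574  0.001 -0.819]]
```

View pics/w.png

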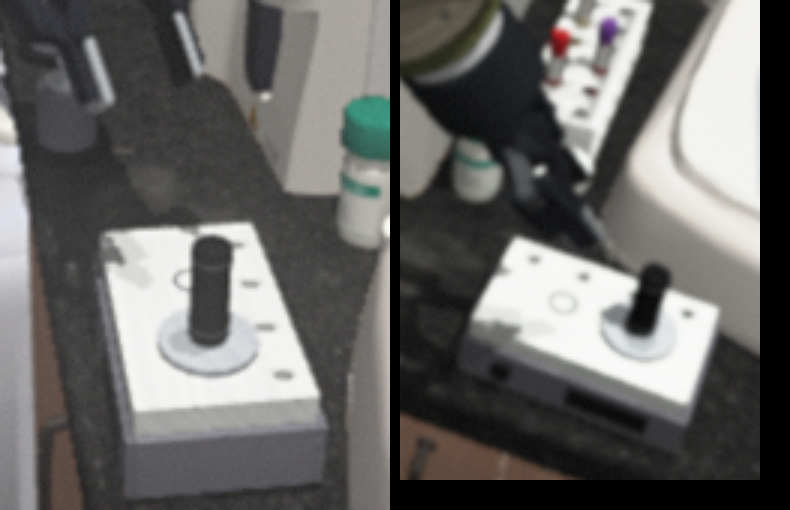

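The probe stands upright with its collar flat on the block over the well (side about (290,294)). The gripper is clear, and the paddle was never touched.

```bash
python3 -c "
from cell import job;print(job.finish_job())"
```

```text
the job is handed in; nothing more can be done
None
```

The job is handed in at about 17 s: the probe touched down at the ring, slid along the metal to the large well and now stands released in it with its collar flat on the block; I never moved against the paddle, though its stand was not re-checked in the last pictures.

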